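# Refit the battery cover of a portable oscilloscope

### The arm

A 7-joint arm with a two-finger parallel gripper is mounted at the origin on the work surface. World frame = base frame: x ahead of the robot, y to its left, z up, the work surface at z = 0. Lengths are in m, angles in rad, forces in N, time in s.
With the tool pointing down it reaches from about 0.4 to 0.875 m from the base axis. Payload 19.3 kg.
Tool frame: the origin (TCP) lies midway between the tips of the shut fingers; the grasp point (between the pads) lies 19 mm behind it; x points along the fingers, y is the direction in which the jaws open and shut, and the axes are right-handed (so a half turn about x gives the same grasp; the last joint's range is limited). The gripper opens to 85 mm and grips with 20 to 120 N. Pads are 22 mm wide; open, the fingers measure 114 mm over their backs; the gripper's body (76 mm by 85 mm) begins 54 mm behind the grasp point. The pads swing forward as they close: fully open they stand 13 mm farther back than shut.
Start: joints at [-1.254, 0.521, -0.036, 1.599, 0.021, 1.021, -0.113], TCP at [0.236, 0.579, 0.231] pointing down, gripper open.
Joint ranges: [-2.91, 2.91], [-0.3, 2.13], [-1.5, 1.42], [0.17, 2.43], [-1.26, 4.41], [0.16, 1.93], [-2.52, 2.52]. Speed limits (rad/s): [1.89, 1.89, 2.39, 2.39, 3.01, 3.01, 3.01].

### API

Orientations are given as [roll, pitch, yaw] about the fixed x, y, z axes, in that order (R = Rz(yaw) Ry(pitch) Rx(roll)).
In Python, from workcell import telemetry, vision, workorder gives the robot as it stands. The module is installed in compiled form; this text tells all that it offers.
- The arm moves only by the tool play_rows, never from a script. Its argument "deltas" is a list of rows, each a list of 7 numbers: the shift along the world's x, y, z in mm, then the turn, a rotation vector about the world's x, y, z in degrees, then the finger opening in mm, from 0 to 85.4. In form: [[x, y, z, wx, wy, wz, jaw], ...]. A call has 1 to 8 rows; each row shifts and turns the commanded pose from where the row before left it; what a row does not reach is not made up. A row lasts 1/8 s, in which the tool goes at most 62.5 mm and 10.7 degrees, less where a joint would pass 70% of its speed; a pose out of reach is approached as far as the arm can. A call with a gripper value outside its range is refused whole. The fingers move at their own pace and stop on an object; "grip_force" is the grip in N (left out, the last holds). Time passes only in rows, so rows that do not move let the fingers close. It gives the time, the measured TCP pose, the force and the opening at its end, in the units of the state.
- telemetry.observe(): the state, without advancing time (a new reading comes with each control period).
- vision.grab_frame(name): name is "scene" or "side" or "wrist"; returns the picture (384x512x3 uint8, red, green, blue); there is no depth.
- vision.camera_info(name): a dict with "mtx" (3x3 intrinsics, pixels), "rvec" (rotation vector, rad) and "tvec" (3), from world to camera coordinates, as OpenCV has them. Camera axes: x right, y down, z forward; pixel columns grow to the right and rows downward; lengths in m; the calibration is good to about 2 mm. A picture is of the moment at which its call begins: read the wrist's pose just before it. camera_info takes no time and is no camera call; for the wrist camera it gives the pose at the moment of the call.
- workorder.job_done(): hands the job in, once; it reports no verdict.
The state is a dict: "clock": time; "qpos": joint angles; "qd": joint speeds; "joint_efforts": joint torques, N m; "position": TCP position; "tool_rot": TCP orientation; "force": force on the tool from outside, world axes, zero at the start; "moment": the same for the moment, N m; "grip_width": finger opening in m.
Only numpy, scipy, OpenCV 4.12 (cv2) and the standard library are available. Lean on these libraries where they do the work, as an engineer would, in place of code of your own. Each camera call takes 0.05 s, during which the arm holds its last target. There are 200 camera calls.

### The job

The portable oscilloscope lies face down on the bench with its battery bay open. Take its cover from the mat, hook the cover's lower lip under the ledge at the bay's lower end while the top edge is still raised, then swing the top edge down until the spring catch snaps over it and the cover lies flush. Let go of it, and do not disturb the other things on the bench.

Things in the scene. Friction and masses are not known exactly. Their poses are not given: they have to be found in the camera images.
- scope: portable oscilloscope lying face down, fixed: grey case 190 x 260 x 58 mm, black rubber corner guards 2 mm higher than its back (204 x 278 mm over them). Origin: centre of its underside, on the bench; +x from its lower edge (nearer the robot) to its top edge with the input sockets, y across, z up. The back, with the open battery bay in its middle, is at z = 58. Numbers below in mm, in this frame
- bay (a point): where the shut cover's origin lies, (0, 0, 48); the shut cover has the scope's axes, with 1.5 mm play either way in x, 3 mm in y. Bay mouth: x -61.5 to 61.5, y -45 to 45, and at the upper end a notch for the tongue, |y| under 19, to x = 71.5. Rests for the cover at z = 48 along both sides (|y| 37 to 45) and in the notch. Between them a battery pack, already in place, up to z = 38, x from -44 to 56
- ledge (a point): middle of the ledge's lower inner edge, (-61.5, 0, 54). The ledge is the case's back running over the lower end of the bay, as wide as the bay, 4 mm thick (z 54 to 58); the hollow under it goes to x = -78 and down to z = 30
- catch_nose (a point): tip of the spring catch at the bay's upper end, (65, 0, 53.5) when the catch is out; it moves with the catch. Dark, 28 mm wide; nose z 53.5 to 56.5, above it a 60 degree ramp up to z = 66, a ridged thumb pad behind
- catch (a joint): spring catch, in m: 0 = out over the notch, up to 0.009 = pushed back towards the scope's top edge. The cover's tongue pushes it back as the cover is pressed down (spring 1 N, 2 N fully back; some 5 N down at the tongue), then it springs out over the tongue
- cover: battery cover, grey plastic, 90 g, outside up on the mat. Origin: centre of its underside; z out of the outside, +x from lower to top edge. Plate 120 (x) x 84 (y) x 10 mm. Lip, 66 wide, 4.5 thick, level with the underside, x -72 to -60. Tongue at the top edge, 32 wide, 4.5 thick, level with the underside, x 60 to 68
- cover_lip (a point): middle of the lip's end, at (-72, 0, 2.25) mm in the cover's frame
- cover_grip (a point): centre of the finger grip, at (28, 0, 18) mm in the cover's frame: an upright bar across the outside face, 10 mm thick (x 23 to 33), 50 mm long (y), 16 mm above the plate (z 10 to 26)
- cover_top (a point): middle of the outer top edge of the plate, at (60, 0, 10) mm in the cover's frame
- mat: grey-blue anti-static mat 250 x 270 x 3 mm, fixed; origin at the centre of its underside
- module_a: plug-in component module, blue foot and pale green head, 38 x 20 x 46 mm, standing on the mat; origin under its centre; leave alone
- module_b: a second plug-in module, the same size, standing on the mat; leave alone
- screwdriver: screwdriver, 190 mm long, lying on the mat along its x, 26 mm thick; origin under its middle; leave alone
- meter: hand-held multimeter 160 x 80 x 34 mm (43 mm over its dial) lying face up on the bench; origin under its centre; leave alone
- pack: spare battery pack 96 x 64 x 20 mm, dark, lying on the bench; origin under its centre; leave alone
- small_cover: small square grey cover, 72 x 72 x 6 mm with a rib on top (14 mm high in all), from another instrument, with no lip; on the bench; origin under its centre; leave alone

How it is judged:
On the way:
1. the cover's lower lip is hooked under the ledge while its top edge is still raised (x of cover_lip in the frame of scope below -0.0645 m and z of cover_lip in the frame of scope between 0.03 and 0.053 m and z of cover_top in the frame of scope above 0.07 m), for 0.1 s.
At the end, for the whole second after the job is handed in: The cover lies in the bay, let go and at rest: its lip at least 3 mm under the ledge, its top edge flush with the oscilloscope's back to within 2 mm and the cover level to 0.05 rad, with the catch sprung out over the tongue (pushed back less than 3 mm) (x of cover_lip in the frame of scope below -0.0645 m and z of cover_lip in the frame of scope below 0.053 m and z of cover_top in the frame of scope between 0.056 and 0.06 m and x of cover_top in the frame of scope above 0.056 m and angle between cover's own z axis and vertical below 0.05 rad and value of joint catch below 0.003 m and linear speed of cover below 0.01 m/s and angular speed of cover below 0.05 rad/s); the robot touches nothing.
It fails at once if a thing on the bench other than the cover is moved more than 30 mm (distance of any of module_a, module_b, screwdriver, meter, pack, small_cover from where it was at the start of the episode above 0.03 m).
It also fails if it takes over 48 s, if anything falls off the work surface, if the arm or the gripper's body presses on something with over 40 N, if the wrist force passes 120 N, or if a joint passes its speed limit or range.

## Working session

There is one attempt and no reset: what is moved stays moved. The work goes in short steps, Python scripts to look and compute and a tool call to move; the robot and the scene stay as the last step left them, time stands still between calls to the robot, and variables do not carry over. Pictures are saved under pics/ and viewed, about 8 in all and at most 12, crops included, and the job is handed in when it is done.

Besides the shell and the picture viewer there is one more tool, called by a JSON object that holds its "method" and its "body". play_rows: Moves the arm, as the interface text tells. Its arguments: {"type":"object","properties":{"deltas":{"type":"array","items":{"type":"array","items":{"type":"number"}}},"grip_force":{"type":"number"}},"required":["deltas"]}

```bash
mkdir -p pics; cat > h.py <<'E'
import cv2,numpy as np
from workcell import telemetry,vision,workorder
def grab(n,f,crop=None,s=1):
    i=vision.camera_info(n); im=vision.grab_frame(n)[:,:,::-1].copy()
    cv2.imwrite('pics/'+f+'_raw.png',im)
    if crop: x0,y0,x1,y1=crop; im=im[y0:y1,x0:x1]
    im=cv2.resize(im,None,fx=s,fy=s,interpolation=cv2.INTER_CUBIC); cv2.imwrite('pics/'+f+'.png',im)
    return i
def ray(i,uv):
    R=cv2.Rodrigues(np.array(i['rvec'],float))[0]; t=np.array(i['tvec'],float).ravel()
    d=R.T@np.linalg.inv(np.array(i['mtx']))@np.array([uv[0],uv[1],1.]); return -R.T@t,d
def px2z(i,uv,z):
    c,d=ray(i,uv); return c+d*(z-c[2])/d[2]
def proj(i,P):
    return cv2.projectPoints(np.array(P,float).reshape(-1,1,3),np.array(i['rvec'],float),np.array(i['tvec'],float),np.array(i['mtx'],float),None)[0].reshape(-1,2)
E
python3 - <<'E'
from h import *
for n in ('scene','side'):
    i=grab(n,n+'1',None,1.56); c,d=ray(i,(256,192)); print(n,c.round(3),(d/np.linalg.norm(d)).round(3))
s=telemetry.observe();print(s)
E
```

```text
scene [1.033 0.726 0.852] [-0.448 -0.611 -0.653]
side [-0.143 -0.666  0.988] [ 0.481  0.505 -0.717]
{'clock': 0.1, 'qpos': array([-1.2542143 ,  0.52195982, -0.03630516,  1.59990521,  0.0212304 ,
        1.02111002, -0.11279468]), 'qd': array([ 2.19848628e-03, -1.94260792e-03, -8.01931396e-05, -4.67829412e-04,
       -1.02858500e-03, -2.60621470e-03, -6.11557572e-04]), 'joint_efforts': array([ 4.33310604e-03, -9.28485632e+01,  1.98433846e+00, -3.70537770e+01,
        1.81656011e-02,  5.44511480e-03, -6.18542367e-05]), 'position': array([0.2356999 , 0.57854868, 0.23079657]), 'tool_rot': array([-1.46458015,  1.56979932, -1.85137207]), 'force': array([-0.67503349, -0.32339939,  0.21162208]), 'moment': array([-0.02487244,  0.01421186,  0.01790909]), 'grip_width': 0.08529332904398883}
```

View pics/scene1.png

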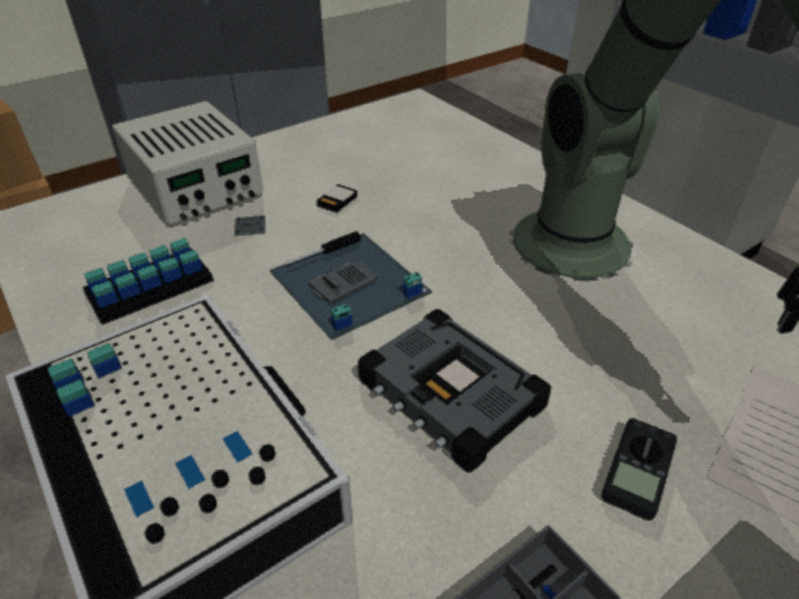

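View pics/side1.png

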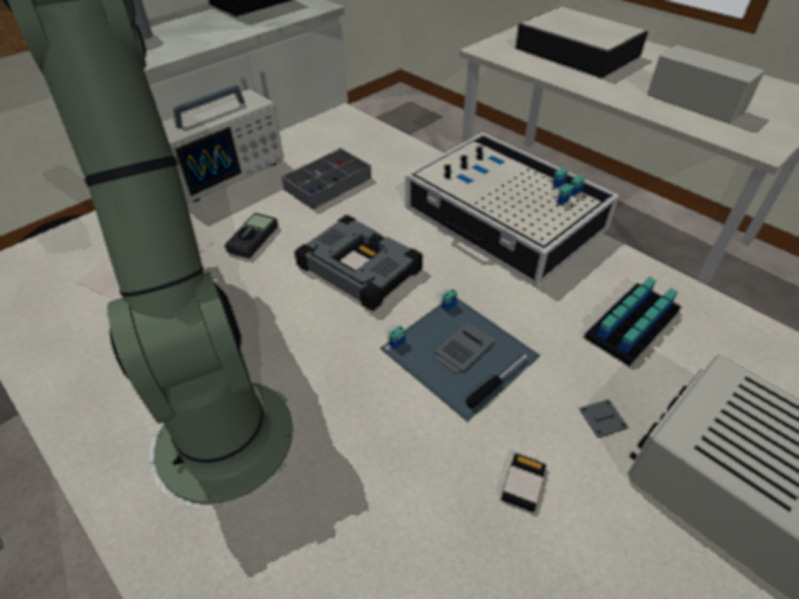

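The scene view shows the scope at about (455,385), the cover on the mat at (342,282), and modules at (342,317) and (413,285). In the side view the scope is at (360,258), the cover at (463,347) and the screwdriver at (497,378).

```bash
python3 - <<'E'
from h import *
a=vision.camera_info('scene');b=vision.camera_info('side')
def show(i,t,pts,z):
    for p in pts: print(t,p,px2z(i,np.array(p)/1.56,z)[:2].round(3))
show(a,'scope',[(368,362),(437,318),(540,388),(472,455),(455,377)],.06)
show(b,'scopeS',[(345,222),(413,258),(372,290),(305,255),(358,258)],.06)
show(a,'mat',[(272,270),(362,235),(431,292),(333,336)],.003)
show(b,'matS',[(383,348),(459,301),(538,355),(468,418)],.003)
show(a,'cover',[(310,284),(350,262),(376,280),(332,302)],.013)
show(b,'coverS',[(435,348),(464,325),(494,342),(465,370)],.013)
show(a,'mods',[(342,328),(413,296)],.003)
show(b,'modsS',[(397,345),(449,307)],.003)
show(a,'sd',[(285,267),(358,238)],.016)
show(b,'sdS',[(470,402),(525,358)],.016)
E
```

```text
scope (368, 362) [0.633 0.088]
scope (437, 318) [0.464 0.071]
scope (540, 388) [0.434 0.309]
scope (472, 455) [0.614 0.342]
scope (455, 377) [0.533 0.205]
scopeS (345, 222) [0.581 0.306]
scopeS (413, 258) [0.608 0.069]
scopeS (372, 290) [0.456 0.057]
scopeS (305, 255) [0.419 0.273]
scopeS (358, 258) [0.508 0.168]
mat (272, 270) [ 0.62  -0.317]
mat (362, 235) [ 0.383 -0.312]
mat (431, 292) [ 0.382 -0.048]
mat (333, 336) [ 0.621 -0.057]
matS (383, 348) [ 0.383 -0.057]
matS (459, 301) [ 0.621 -0.08 ]
matS (538, 355) [ 0.62 -0.32]
matS (468, 418) [ 0.382 -0.316]
cover (310, 284) [ 0.582 -0.213]
cover (350, 262) [ 0.471 -0.228]
cover (376, 280) [ 0.46  -0.141]
cover (332, 302) [ 0.575 -0.135]
coverS (435, 348) [ 0.462 -0.147]
coverS (464, 325) [ 0.562 -0.147]
coverS (494, 342) [ 0.572 -0.23 ]
coverS (465, 370) [ 0.464 -0.236]
mods (342, 328) [ 0.594 -0.066]
mods (413, 296) [ 0.421 -0.06 ]
modsS (397, 345) [ 0.412 -0.074]
modsS (449, 307) [ 0.588 -0.077]
sd (285, 267) [ 0.598 -0.293]
sd (358, 238) [ 0.407 -0.291]
sdS (470, 402) [ 0.407 -0.299]
sdS (525, 358) [ 0.583 -0.309]
```

```bash
python3 - <<'E'
from h import *
from scipy.spatial.transform import Rotation as Ro
s=telemetry.observe();R=Ro.from_euler('xyz',s['tool_rot']).as_matrix();print(R.round(3))
i=vision.camera_info('wrist');c,d=ray(i,(256,192));print('cam in tool',(R.T@(c-s['position'])).round(3),'fwd in tool',(R.T@d).round(3),'up',(R.T@cv2.Rodrigues(np.array(i['rvec']))[0].T).round(2),i['mtx'])
E
```

```text
[[-0.     0.377  0.926]
 [-0.001  0.926 -0.377]
 [-1.    -0.001  0.   ]]
cam in tool [-0.143  0.    -0.076] fwd in tool [0.958 0.008 0.287] up [[-0.   -0.3   0.96]
 [ 1.   -0.    0.  ]
 [ 0.    0.96  0.3 ]] [[330.13381327   0.         253.71691708]
 [  0.         330.13381327 194.98437614]
 [  0.           0.           1.        ]]
```

{"method": "play_rows", "body": {"deltas": [[20, -35, 15, 0, 0, 0, 85], [40, -58, 10, 0, 0, 0, 85], [40, -58, 10, 0, 0, 0, 85], [40, -58, 10, 0, 0, 0, 85], [40, -58, 10, 0, 0, 0, 85], [30, -50, 10, 0, 0, 0, 85], [20, -30, 5, 0, 0, 0, 85], [0, 0, 0, 0, 0, 0, 85]]}}

```text
clock: 1.1
position: [0.4477, 0.2576, 0.2967]
tool_rot: [-0.171, 1.57, -0.563]
force: [-1.7, 0.8, -0.6]
grip_width: 0.0848
```

```bash
python3 - <<'E'
from h import *
i=grab('wrist','w1',None,1.56); np.save('w1.npy',np.array([i],dtype=object),allow_pickle=True)
E
```

```text
(no output)
```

View pics/w1.png

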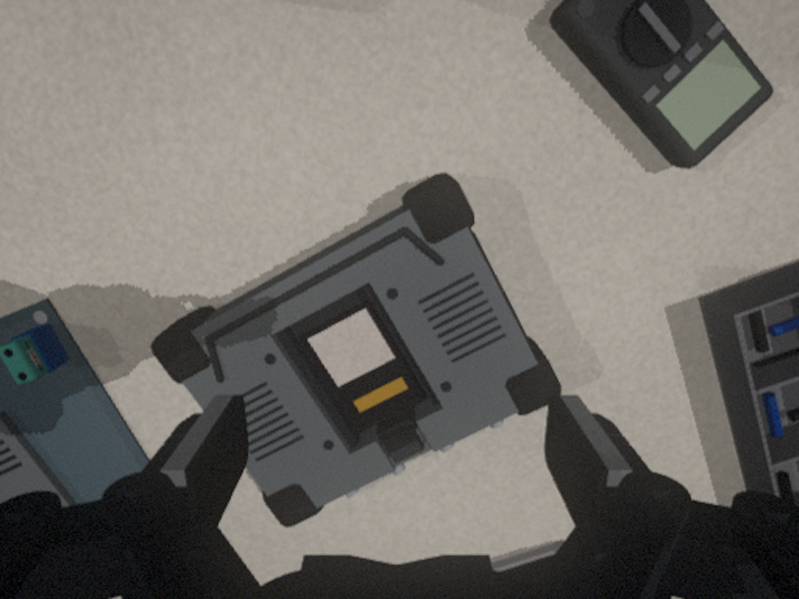

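The wrist view shows the bay mouth at about (287,333), (370,288), (440,405), (355,450), with the catch at (403,437), so the ledge end is nearest the robot. I'll enlarge it and measure.

```bash
python3 - <<'E'
import cv2
im=cv2.imread('pics/w1_raw.png')[170:310,160:300]; cv2.imwrite('pics/w1c.png',cv2.convertScaleAbs(cv2.resize(im,None,fx=4.2,fy=4.2,interpolation=cv2.INTER_CUBIC),alpha=1.7,beta=10))
E
```

```text
(no output)
```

View pics/w1c.png

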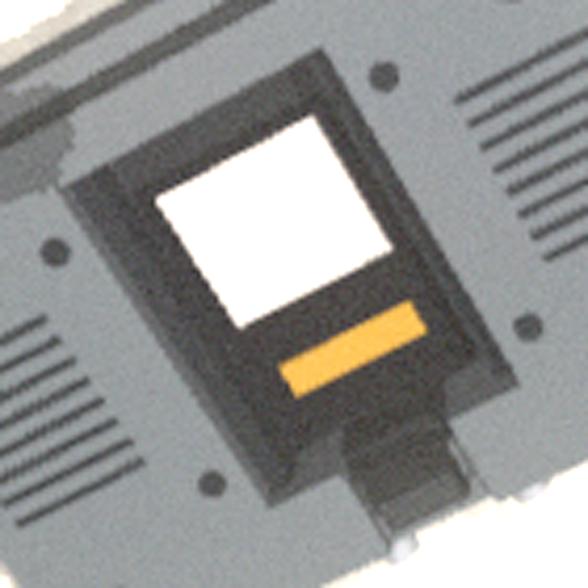

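{"method": "play_rows", "body": {"deltas": [[5, -30, 0, 0, 0, -9, 85], [5, -56, 0, 0, 0, -9.5, 85], [5, -58, 0, 0, 0, -9.5, 85], [5, -58, 0, 0, 0, -10, 85], [5, -58, 0, 0, 0, -10, 85], [5, -58, -10, 0, 0, -10, 85], [5, -40, -10, 0, 0, -8, 85], [0, 0, 0, 0, 0, 0, 85]]}}

```text
clock: 2.15
position: [0.481, -0.0994, 0.2755]
tool_rot: [-1.099, 1.569, -2.642]
force: [0.1, 0.7, 0.7]
grip_width: 0.0855
```

The bay corners in the crop are (63,188), (322,48), (518,380), (270,505).

```bash
python3 - <<'E'
from h import *
i=np.load('w1.npy',allow_pickle=True)[0]
P=np.array([px2z(i,np.array(p)/4.2+[160,170],.058)[:2] for p in [(63,188),(322,48),(518,380),(270,505)]])
M=np.array([[-.0615,-.045],[-.0615,.045],[.0615,.045],[.0615,-.045]])
c=P.mean(0);H=((P-c)[:,0]+1j*(P-c)[:,1])@np.conj(M[:,0]+1j*M[:,1]);a=np.angle(H)
Rm=np.array([[np.cos(a),-np.sin(a)],[np.sin(a),np.cos(a)]]);print('scope',c,np.degrees(a),'res mm',((P-c-M@Rm.T)*1e3).round(1))
s=telemetry.observe();print(s['position'],s['tool_rot'])
i=grab('wrist','w2',None,1.56); np.save('w2.npy',np.array([i],dtype=object),allow_pickle=True)
E
```

```text
scope [0.52888388 0.1926365 ] 6.523219190745046 res mm [[ 0.7  1.4]
 [ 0.9 -0.8]
 [-1.3 -0.8]
 [-0.3  0.2]]
[ 0.48100752 -0.09938383  0.27554943] [-1.09889474  1.56903009 -2.64195542]
```

View pics/w2.png

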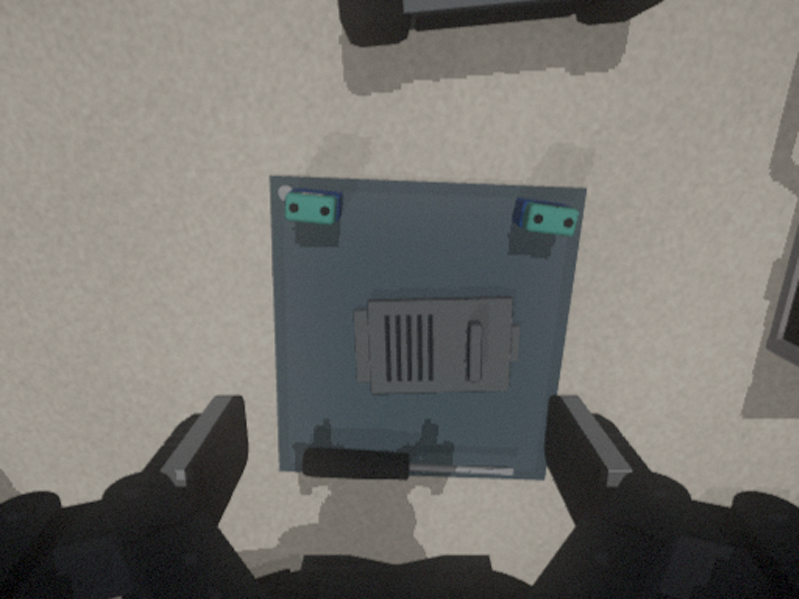

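The wrist view shows the cover with its lip at the left (358,345), the tongue at the right (515,343) and the grip bar at (475,350). The plate corners are (370,300), (511,297), (510,391), (371,393). The cover's x axis is close to world +x.

```bash
python3 - <<'E'
from h import *
from scipy.spatial.transform import Rotation as Ro
i=np.load('w2.npy',allow_pickle=True)[0]
P=np.array([px2z(i,np.array(p)/1.56,.013)[:2] for p in [(370,300),(511,297),(510,391),(371,393)]])
M=np.array([[-.06,.042],[.06,.042],[.06,-.042],[-.06,-.042]])
c=P.mean(0);H=((P-c)[:,0]+1j*(P-c)[:,1])@np.conj(M[:,0]+1j*M[:,1]);a=np.angle(H)
Rm=np.array([[np.cos(a),-np.sin(a)],[np.sin(a),np.cos(a)]]);print('cover',c,np.degrees(a),'res mm',((P-c-M@Rm.T)*1e3).round(1))
g=c+Rm@[.028,0];print('grip',g,'bar top seen',px2z(i,np.array([475,351])/1.56,.029))
s=telemetry.observe();R=Ro.from_euler('xyz',s['tool_rot']).as_matrix();print(R.round(3),np.degrees(np.arctan2(R[1,1],R[0,1])),g-s['position'][:2])
E
```

```text
cover [ 0.52042622 -0.18541887] 2.811886708648234 res mm [[ 1.9  0.5]
 [-2.3  0.4]
 [ 0.7 -0.8]
 [-0.3 -0.2]]
grip [ 0.5483925  -0.18404528] bar top seen [ 0.54713914 -0.18209642  0.029     ]
[[-0.001  0.999  0.032]
 [-0.     0.032 -0.999]
 [-1.    -0.001  0.   ]] 1.8339250428250637 [ 0.06716854 -0.08643761]
```

{"method": "play_rows", "body": {"deltas": [[16, -22, -20, 0, 0, 1, 60], [30, -40, -35, 0, 0, 0, 60], [20, -24, -50, 0, 0, 0, 60], [0, 0, -55, 0, 0, 0, 60], [0, 0, -35, 0, 0, 0, 60], [0, 0, -15, 0, 0, 0, 60], [0, 0, 0, 0, 0, 0, 60]]}}

```text
clock: 3.08
position: [0.5475, -0.1828, 0.0664]
tool_rot: [-2.465, 1.57, 2.298]
force: [0.3, 0.8, 0.7]
grip_width: 0.0597
```

```bash
python3 - <<'E'
from h import *
i=grab('wrist','w3',None,1.56); np.save('w3.npy',np.array([i],dtype=object),allow_pickle=True)
s=telemetry.observe();print(s['position'],s['tool_rot'])
E
```

```text
[ 0.54800592 -0.18331719  0.06733851] [1.67167643 1.56988487 0.15162564]
```

View pics/w3.png

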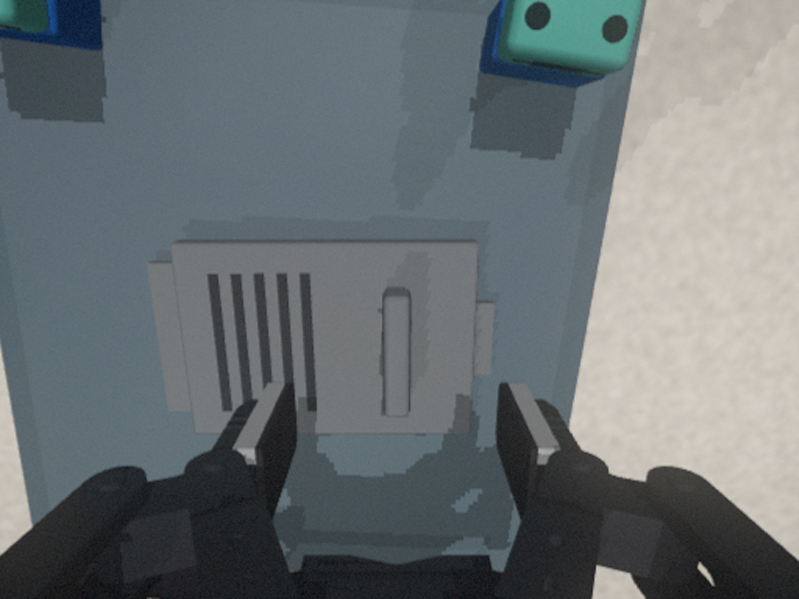

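The bar's top runs from (397,292) to (397,414), centred between the fingers, and the plate's top edge goes from (175,241) to (477,241).

```bash
python3 - <<'E'
from h import *
from scipy.spatial.transform import Rotation as Ro
i=np.load('w3.npy',allow_pickle=True)[0]
f=lambda p,z:px2z(i,np.array(p)/1.56,z)[:2]
for p in [(397,291),(397,413)]: print('bar',f(p,.029))
P=[f(p,.013) for p in [(175,241),(477,241),(470,433),(194,433)]];print(P)
print('yaw',np.degrees(np.arctan2(*(P[1]-P[0])[::-1])),'c',np.mean(P,0))
s=telemetry.observe();R=Ro.from_euler('xyz',s['tool_rot']).as_matrix();print(np.degrees(np.arctan2(R[1,1],R[0,1])))
E
```

```text
bar [ 0.54618938 -0.15767153]
bar [ 0.5487661  -0.20737024]
[array([ 0.46000767, -0.14653394]), array([ 0.57621514, -0.14059622]), array([ 0.58135669, -0.22431424]), array([ 0.46194951, -0.23039751])]
yaw 2.925031016202917 c [ 0.51988225 -0.18546048]
2.907502921427807
```

{"method": "play_rows", "body": {"deltas": [[0, 0, -20, 0, 0, 0, 60], [0, 0, -20, 0, 0, 0, 60], [0, 0, -10, 0, 0, 0, 50], [0, 0, 0, 0, 0, 0, 20], [0, 0, 0, 0, 0, 0, 5], [0, 0, 0, 0, 0, 0, 5], [0, 0, 0, 0, 0, 0, 5]], "grip_force": 60}}

```text
clock: 4.0
position: [0.5476, -0.1842, 0.017]
tool_rot: [1.212, 1.57, -0.309]
force: [-0.5, -0.4, 6.5]
grip_width: 0.0083
```

{"method": "play_rows", "body": {"deltas": [[0, 0, 10, 0, 0, 0, 5], [0, 0, 30, 0, 0, 0, 5], [0, 0, 40, 0, 0, 0, 5], [0, 0, 40, 0, 0, 0, 5], [0, 0, 30, 0, 0, 0, 5], [0, 0, 0, 0, 0, 0, 5]]}}

```text
clock: 4.75
position: [0.5483, -0.1842, 0.1691]
tool_rot: [1.382, 1.567, -0.139]
force: [0.3, -0.2, -1.5]
grip_width: 0.0083
```

```bash
python3 - <<'E'
from h import *
s=telemetry.observe();print(s['position'],s['tool_rot'],s['force'],s['grip_width'])
i=grab('wrist','w4',None,1.56); np.save('w4.npy',np.array([i],dtype=object),allow_pickle=True)
E
```

```text
[ 0.5483085  -0.18419824  0.16906055] [ 1.38224249  1.56683367 -0.13911238] [ 0.34724438 -0.20991822 -1.51692365] 0.008331863318202327
```

View pics/w4.png

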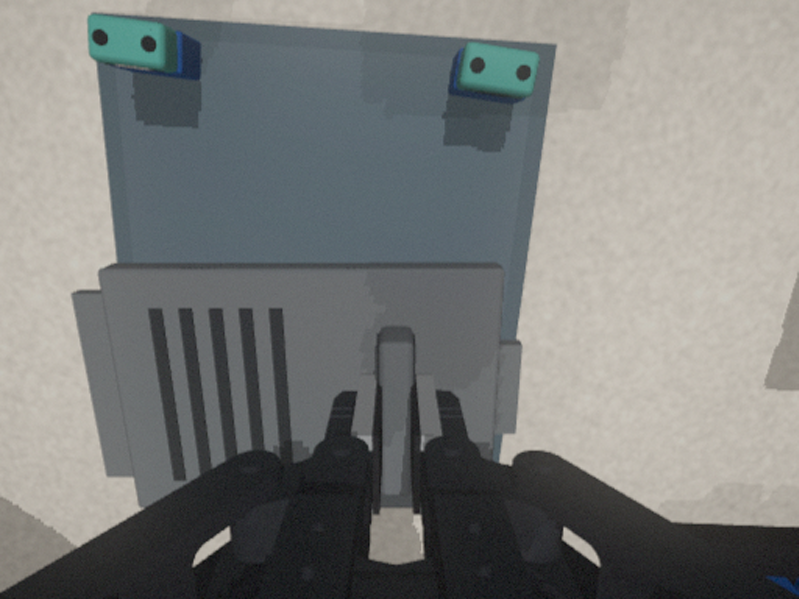

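The cover is held level: lip corners at (75,292) and (108,476), tongue corners at (520,343) and (516,433). I'll check its pose in the tool.

```bash
python3 - <<'E'
from h import *
from scipy.spatial.transform import Rotation as Ro
i=np.load('w4.npy',allow_pickle=True)[0]
s=telemetry.observe();R=Ro.from_euler('xyz',s['tool_rot']).as_matrix();p=s['position']
Rc=np.stack([R[:,1],-R[:,2],-R[:,0]],1) # cover x=tool y, y=-tool z, z=-tool x
print(Rc.round(3))
X=np.array([[-72,33,4.5],[-72,-33,4.5],[68,16,4.5],[68,-16,4.5],[60,42,10],[-60,42,10]])/1e3
U=np.array([(75,292),(108,476),(520,343),(516,433),(503,267),(103,269)])/1.56
off=np.array([.028,-.0015,.014])
print(((proj(i,(X-off)@Rc.T+p)-U)*1.56).round(1))
from scipy.optimize import least_squares
f=lambda q:np.r_[(proj(i,(X@Ro.from_rotvec(q[3:]).as_matrix().T-off+q[:3])@Rc.T+p)-U).ravel()]
r=least_squares(f,np.zeros(6));print('shift mm',(r.x[:3]*1e3).round(1),'rot deg',np.degrees(r.x[3:]).round(2),np.abs(r.fun).max())
E
```

```text
[[ 0.999 -0.05  -0.002]
 [ 0.05   0.999  0.   ]
 [ 0.002 -0.     1.   ]]
[[-2.8 -7.9]
 [-0.5 -8.1]
 [ 0.4 -8. ]
 [-2.3 -9.3]
 [ 1.  -8.1]
 [-6.8 -9.7]]
shift mm [ 0.3 -3.1  0.2] rot deg [-1.81 -0.25  0.07] 1.2463445645969955
```

```bash
cat > plan.py <<'E'
from h import *
S=np.array([.5289,.1926]);ys=np.radians(6.5)
def tcp(th,xl,zl,slide=0,up=0):
    t=np.radians(th);R=np.array([[np.cos(t),-np.sin(t)],[np.sin(t),np.cos(t)]])
    O=np.array([-61.5,54])-R@[xl-slide,zl]; g=O+R@[28,14]; lip=O+R@[-72,2.25]; top=O+R@[60,10]; pb=O+R@[-60,0]
    x=g[0]/1e3;w=np.array([S[0]+x*np.cos(ys)-.0005*np.sin(ys),S[1]+x*np.sin(ys)+.0005*np.cos(ys),g[1]/1e3+up])
    return w,lip,top,pb
if __name__=='__main__':
    s=telemetry.observe();p=s['position'];print(p)
    for a in [(22,-63,6,16,.06),(22,-63,6,16,0),(22,-63,6,8,0),(22,-63,6),(16,-62.6,6),(11,-62.3,6),(7,-62,6),(4,-61.8,6),(2,-61.6,6),(0,-61.5,6)]:
        w,*q=tcp(*a);print(a,(w*1e3).round(1),'d',((w-p)*1e3).round(1),[v.round(1).tolist() for v in q]);p=w
E
python3 plan.py
```

```text
[ 0.54765965 -0.18381707  0.16752586]
(22, -63, 6, 16, 0.06) [563.3 197.  161.5] d [ 15.7 380.8  -6. ] [[-53.6, 53.1], [65.9, 109.8], [-41.6, 55.6]]
(22, -63, 6, 16, 0) [563.3 197.  101.5] d [  0.   0. -60.] [[-53.6, 53.1], [65.9, 109.8], [-41.6, 55.6]]
(22, -63, 6, 8, 0) [556.  196.2  98.5] d [-7.4 -0.8 -3. ] [[-61.0, 50.1], [58.5, 106.8], [-49.1, 52.6]]
(22, -63, 6) [548.6 195.3  95.5] d [-7.4 -0.8 -3. ] [[-68.4, 47.2], [51.0, 103.8], [-56.5, 49.6]]
(16, -62.6, 6) [552.1 195.7  86.7] d [ 3.5  0.4 -8.8] [[-69.5, 47.8], [55.2, 91.6], [-57.3, 48.9]]
(11, -62.3, 6) [554.3 196.   79.1] d [ 2.2  0.3 -7.6] [[-70.3, 48.5], [57.8, 81.3], [-58.1, 48.5]]
(7, -62, 6) [555.5 196.1  72.9] d [ 1.2  0.1 -6.2] [[-71.0, 49.1], [59.1, 72.8], [-58.8, 48.3]]
(4, -61.8, 6) [556.2 196.2  68.2] d [ 0.7  0.1 -4.7] [[-71.4, 49.5], [59.7, 66.5], [-59.3, 48.1]]
(2, -61.6, 6) [556.4 196.2  65.1] d [ 0.2  0.  -3.1] [[-71.8, 49.9], [59.9, 62.2], [-59.7, 48.1]]
(0, -61.5, 6) [556.7 196.3  62. ] d [ 0.2  0.  -3.1] [[-72.0, 50.2], [60.0, 58.0], [-60.0, 48.0]]
```

{"method": "play_rows", "body": {"deltas": [[2, 30, 0, 0, 0, 1.8, 5], [2, 52, 0, 0, 0, 1.8, 5], [2, 58, 0, 0.5, -4.4, 0, 5], [2, 58, 0, 0.5, -4.4, 0, 5], [3, 58, 0, 0.5, -4.4, 0, 5], [3, 58, 0, 0.5, -4.4, 0, 5], [2, 45, -4, 0.5, -4.3, 0, 5], [0, 22, -2, 0, 0, 0, 5]]}}

```text
clock: 5.8
position: [0.5614, 0.1996, 0.159]
tool_rot: [1.571, 1.187, 0.116]
force: [1.0, -0.8, -2.0]
grip_width: 0.0083
```

{"method": "play_rows", "body": {"deltas": [[0, 0, 0, 0, 0, 0, 5], [0, 0, 0, 0, 0, 0, 5]]}}

```text
clock: 6.05
position: [0.5631, 0.1962, 0.16]
tool_rot: [1.57, 1.187, 0.111]
force: [0.1, -0.4, -1.3]
grip_width: 0.0082
```

```bash
python3 - <<'E'
from plan import *
from scipy.spatial.transform import Rotation as Ro
s=telemetry.observe();R=Ro.from_euler('xyz',s['tool_rot']).as_matrix();p=s['position'];print(p,s['force'])
Rc=np.stack([R[:,1],-R[:,2],-R[:,0]],1)
c,q=np.cos(ys),np.sin(ys);t=np.radians(22)
Rt=np.array([[c,-q,0],[q,c,0],[0,0,1]])@Ro.from_euler('y',-22,degrees=True).as_matrix()
print('rot fix deg',np.degrees(Ro.from_matrix(Rt@Rc.T).as_rotvec()).round(2))
print('d',((tcp(22,-63,6,16,0)[0]-p)*1e3).round(1))
i=grab('wrist','w5',None,1.56); np.save('w5.npy',np.array([i],dtype=object),allow_pickle=True)
E
```

```text
[0.56307087 0.19618033 0.16000977] [ 0.09635434 -0.35562279 -1.30131984]
rot fix deg [ 0.01 -0.01  0.09]
d [  0.3   0.8 -58.5]
```

View pics/w5.png

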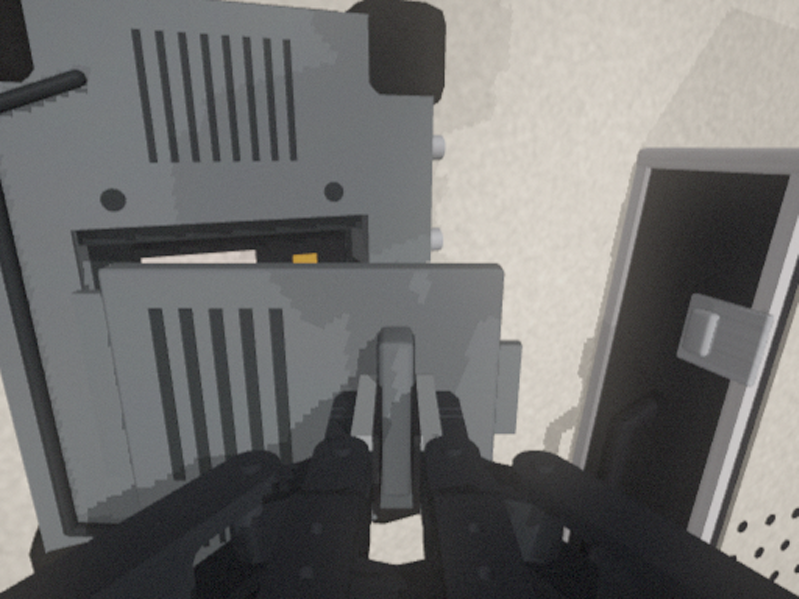

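The grasp is unchanged. The bay's +y corners are visible at (72,231) and (367,215), so I'll check them against the scope pose.

```bash
python3 - <<'E'
from plan import *
i=np.load('w5.npy',allow_pickle=True)[0]
c,q=np.cos(ys),np.sin(ys);Rm=np.array([[c,-q],[q,c]])
for u,m in [((72,231),(-61.5,45)),((367,215),(61.5,45))]:
    w=px2z(i,np.array(u)/1.56,.058)[:2]; print((Rm.T@(w-S)*1e3-m).round(1))
E
```

```text
[-0.3 -1.4]
[-0.8 -1.3]
```

{"method": "play_rows", "body": {"deltas": [[0, 0, -15, 0, 0, 0, 5], [0, 0, -20, 0, 0, 0, 5], [0, 0, -15, 0, 0, 0, 5], [0, 0, -8, 0, 0, 0, 5], [0, 0, 0, 0, 0, 0, 5], [0, 0, 0, 0, 0, 0, 5]]}}

```text
clock: 6.85
position: [0.5632, 0.1966, 0.1033]
tool_rot: [1.57, 1.188, 0.111]
force: [0.2, 0.1, -0.9]
grip_width: 0.0082
```

{"method": "play_rows", "body": {"deltas": [[0, 0, -1.8, 0, 0, 0, 5], [-3, -0.2, -1.2, 0, 0, 0, 5], [-4, -0.3, -1.6, 0, 0, 0, 5], [-4, -0.3, -1.6, 0, 0, 0, 5], [-4, -0.3, -1.6, 0, 0, 0, 5], [0, 0, 0, 0, 0, 0, 5], [0, 0, 0, 0, 0, 0, 5]]}}

```text
clock: 7.72
position: [0.5484, 0.196, 0.0959]
tool_rot: [1.572, 1.187, 0.114]
force: [-0.5, 0.4, -0.5]
grip_width: 0.008
```

```bash
python3 - <<'E'
from h import *
i=grab('wrist','w6',None,1.56)
E
```

```text
(no output)
```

View pics/w6.png

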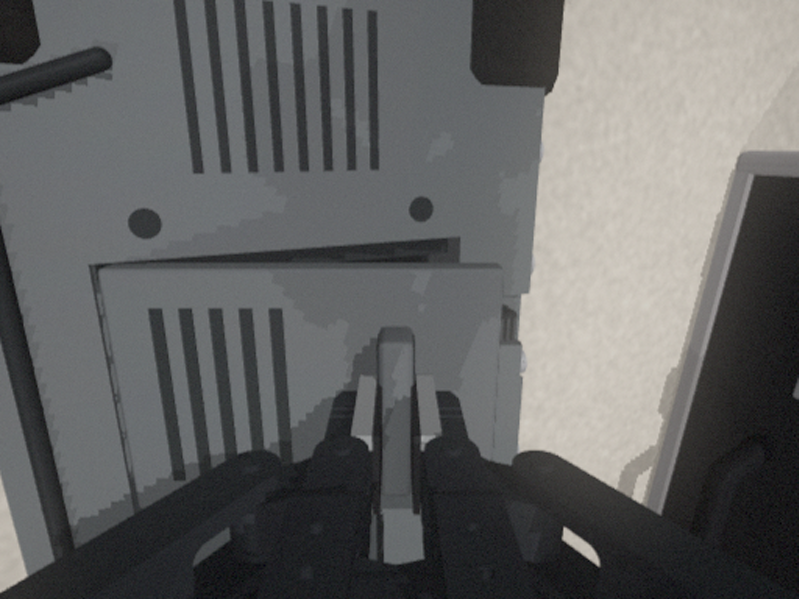

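The lip is under the ledge, with the plate's lower edge parallel to it. The +y gap looks small: bay corner (92,265) against plate corner (103,267). I'll quantify that.

```bash
python3 - <<'E'
from plan import *
i=vision.camera_info('wrist')
c,q=np.cos(ys),np.sin(ys);Rm=np.array([[c,-q],[q,c]])
w,l,t,pb=tcp(22,-63,6)
zc=(pb[1]+10*np.cos(np.radians(22)))/1e3;print(zc,t)
for u,z,n in [((92,265),.058,'bay lo'),((460,238),.058,'bay up'),((103,267),zc,'plate lo top'),((501,264),t[1]/1e3,'plate up top')]:
    print(n,(Rm.T@(px2z(i,np.array(u)/1.56,z)[:2]-S)*1e3).round(1))
print(telemetry.observe()['position'])
E
```

```text
0.058832555198514894 [ 51.04518774 103.78534641]
bay lo [-61.4  43.6]
bay up [61.3 43.4]
plate lo top [-58.6  42.9]
plate up top [49.7 43.9]
[0.54843238 0.19601523 0.09586645]
```

{"method": "play_rows", "body": {"deltas": [[0.3, -2.5, 0, 0, 0, 0, 5], [0, 0, 0, 0, 0, 0, 5], [1.8, 0.2, -4.4, -0.3, 3, 0, 5], [1.8, 0.2, -4.4, -0.3, 3, 0, 5], [1.1, 0.1, -3.8, -0.3, 2.5, 0, 5], [1.1, 0.1, -3.8, -0.3, 2.5, 0, 5], [0, 0, 0, 0, 0, 0, 5], [0, 0, 0, 0, 0, 0, 5]]}}

```text
clock: 8.78
position: [0.5541, 0.194, 0.0793]
tool_rot: [1.576, 1.38, 0.117]
force: [0.0, 0.1, -1.4]
grip_width: 0.0081
```

{"method": "play_rows", "body": {"deltas": [[0.6, 0.1, -3.1, -0.2, 2, 0, 5], [0.6, 0, -3.1, -0.2, 2, 0, 5], [0.4, 0.1, -2.3, -0.2, 1.5, 0, 5], [0.3, 0, -2.4, -0.2, 1.5, 0, 5], [0, 0, 0, 0, 0, 0, 5], [0, 0, 0, 0, 0, 0, 5]]}}

```text
clock: 9.52
position: [0.5559, 0.1943, 0.0683]
tool_rot: [1.587, 1.504, 0.128]
force: [-1.7, -0.5, -2.1]
grip_width: 0.0079
```

{"method": "play_rows", "body": {"deltas": [[0.1, 0, -1.6, -0.1, 1, 0, 5], [0.1, 0, -1.6, -0.1, 1, 0, 5], [0.1, 0, -1.6, -0.1, 1, 0, 5], [0.1, 0, -1.6, -0.1, 0.9, 0, 5], [0, 0, 0, 0, 0, 0, 5], [0, 0, 0, 0, 0, 0, 5]]}}

```text
clock: 10.28
position: [0.5569, 0.1943, 0.062]
tool_rot: [-2.441, 1.569, 2.383]
force: [-0.3, -0.3, 1.2]
grip_width: 0.0082
```

{"method": "play_rows", "body": {"deltas": [[0, 0, -0.7, 0, 0, 0, 5], [0, 0, -0.7, 0, 0, 0, 5], [0, 0, 0, 0, 0, 0, 5], [0, 0, 0, 0, 0, 0, 5]]}}

```text
clock: 10.78
position: [0.557, 0.1943, 0.0619]
tool_rot: [-2.905, 1.568, 1.919]
force: [-9.3, -1.3, 31.1]
grip_width: 0.008
```

```bash
python3 - <<'E'
from h import *
s=telemetry.observe();print(s['position'],s['force'],s['moment'])
E
```

```text
[0.55696146 0.19428846 0.06194705] [-9.31717453 -1.34064197 31.08660285] [-0.20387759  2.11088469  0.00376887]
```

{"method": "play_rows", "body": {"deltas": [[0, 0, 1.4, 0, 0, 0, 5], [0, 0, 0, 0, 0, 0, 14], [0, 0, 0, 0, 0, 0, 26], [0, 0, 0, 0, 0, 0, 26], [0, 0, 8, 0, 0, 0, 26], [0, 0, 20, 0, 0, 0, 26], [0, 0, 40, 0, 0, 0, 26], [0, 0, 20, 0, 0, 0, 26]]}}

```text
clock: 11.78
position: [0.5573, 0.1943, 0.1529]
tool_rot: [2.704, 1.568, 1.245]
force: [-0.3, 0.2, -0.7]
grip_width: 0.0259
```

{"method": "play_rows", "body": {"deltas": [[0, 0, 30, 0, 0, 0, 60], [-15, -40, 20, 0, 0, 0, 60], [-15, -30, 0, 0, 0, 0, 60], [0, 0, 0, 0, 0, 0, 60], [0, 0, 0, 0, 0, 0, 60]]}}

```text
clock: 12.4
position: [0.5268, 0.125, 0.2003]
tool_rot: [-2.706, 1.568, 2.119]
force: [0.8, -0.8, -0.4]
grip_width: 0.0597
```

```bash
python3 - <<'E'
from h import *
i=grab('wrist','w7',None,1.56); np.save('w7.npy',np.array([i],dtype=object),allow_pickle=True)
E
```

```text
(no output)
```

View pics/w7.png

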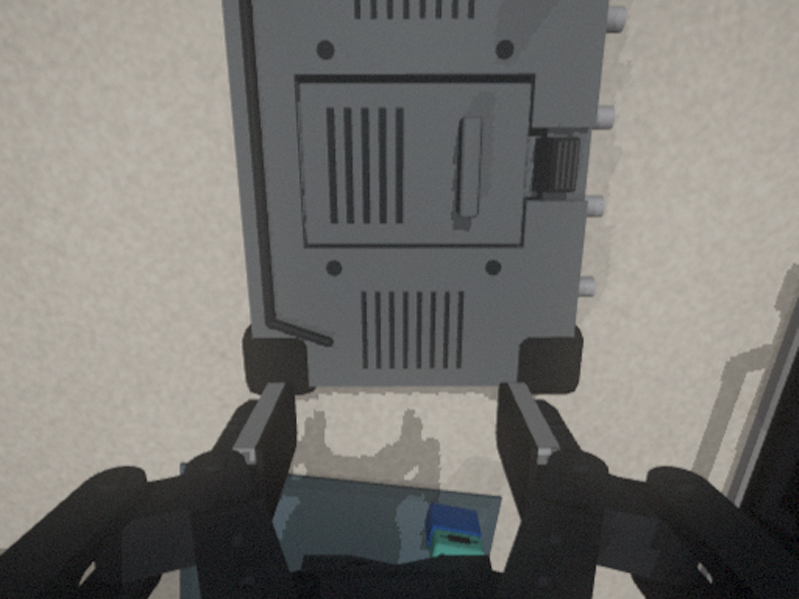

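The cover sits flush in the bay with even gaps, and the catch is at (537–578,163). I'll check the catch nose's x and the plate height.

```bash
python3 - <<'E'
from plan import *
import cv2
i=np.load('w7.npy',allow_pickle=True)[0]
c,q=np.cos(ys),np.sin(ys);Rm=np.array([[c,-q],[q,c]])
def W(p): return np.r_[S+Rm@np.array(p[:2])/1e3,p[2]/1e3]
pts={'nose out':(65,0,56.5),'nose z53.5':(65,0,53.5),'nose back3':(68,0,56.5),'nose back9':(74,0,56.5),'plate++ ':(60,42,58),'plate+- ':(60,-42,58),'++ if 3 high':(60,42,61),'bay++':(61.5,45,58),'bay--':(-61.5,-45,58),'gripbar top y+':(28,25,74)}
for k,v in pts.items(): print(k,(proj(i,W(v))[0]*1.56).round(1))
im=cv2.imread('pics/w7_raw.png')[40:165,300:400]
cv2.imwrite('pics/w7c.png',cv2.convertScaleAbs(cv2.resize(im,None,fx=4.7,fy=4.7,interpolation=cv2.INTER_CUBIC),alpha=1.8))
E
```

```text
nose out [535.4 163.2]
nose z53.5 [534.  163.1]
nose back3 [541.  163.2]
nose back9 [552.2 163.2]
plate++  [532.8  78.3]
plate+-  [521.3 241.1]
++ if 3 high [534.3  77.5]
bay++ [536.2  71.9]
bay-- [304.5 246.7]
gripbar top y+ [473.4 111.8]
```

View pics/w7c.png

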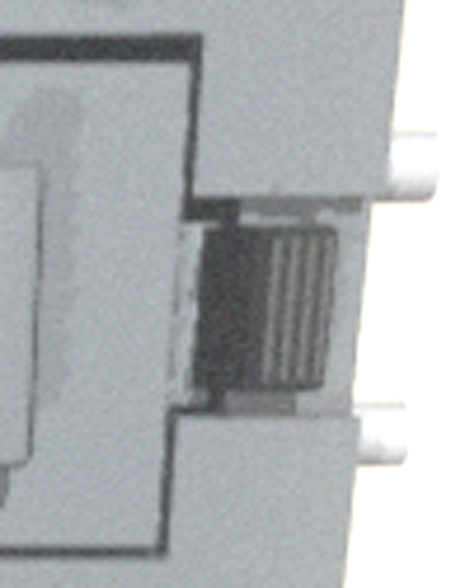

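The nose edge is at column 534; I predicted 534–535 for fully out and 541 for 3 mm back, so the catch is out over the tongue. Handing in.

```bash
python3 -c "
from h import *
print(workorder.job_done()); print(telemetry.observe()['clock'])"
```

```text
the job is handed in; nothing more can be done
None
the job is handed in; nothing more can be done
```

The cover is in the oscilloscope's battery bay and let go, and I handed the job in at about 12.5 s on the robot's clock. I gripped it by its bar, hooked the lip under the ledge at 22° tilt with no contact force, then swung it down and pressed to about 31 N against a hard stop.

**Catch:** in the last picture its nose edge is at column 534. I predicted 534–535 for fully out and 541 for 3 mm pushed back, so it has sprung out over the tongue.

**Cover:** it looked flush and level, with small gaps on all sides. That view barely resolves height, so flushness rests mainly on the final grip height of 61.9 mm against 62.0 planned. I did not try to lift it against the catch.

**Side clearance:** one check disagreed on the way. At the hook stage the camera showed almost no gap on the bay's +y side, so I shifted the cover 2.5 mm before swinging it down.

**Other things on the bench:** I felt no unexpected contact and aimed to keep clear of everything else. I did not compare their positions again at the end.

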